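# Load the rectangular reagent bottles into their carriers

### The arm

A 7-joint arm with a two-finger parallel gripper is mounted at the origin on the work surface. World frame = base frame: x ahead of the robot, y to its left, z up, the work surface at z = 0. Lengths are in m, angles in degrees, forces in N, time in s.
With the tool pointing down it reaches from about 0.425 to 1.025 m from the base axis. Payload 3.6 kg.
Tool frame: the origin (TCP) lies on the centre line of the jaws, within the pads' length; the fingertips stand 22 mm ahead of it and the grasp point (between the pads) lies 3 mm ahead of it; z points along the fingers, y is the line along which they close (so a half turn about z gives the same grasp; the last joint's range is limited). The gripper opens to 85 mm and grips with 20 to 120 N. Pads are 22 mm wide; open, the fingers measure 114 mm over their backs; the gripper's body (76 mm by 85 mm) begins 54 mm behind the grasp point. The pads swing forward as they close: fully open they stand 13 mm farther back than shut.
Start: joints at [69.586, 33.873, 2.773, 92.16, -1.908, 54.013, -1.931], TCP at [0.188, -0.7, 0.23] pointing down, gripper open.
Joint ranges: [-153.93, 153.93], [-27.13, 128.08], [-72.61, 78.16], [10.71, 143.7], [-87.88, 267.88], [4.46, 118.87], [-176.78, 176.78]. Speed limits (degrees/s): [147.25, 147.25, 180, 180, 180, 180, 180].

### API

Orientations are given as a 3x3 rotation matrix whose columns are the frame's x, y, z axes.
In Python, from bench import arm, imaging gives the robot as it stands. The module is installed in compiled form; this text tells all that it offers.
- The arm moves only by the tool apply_moves, never from a script. Its argument "steps" is a list of rows, each a list of 3 entries, a list of its own where there are three numbers: the finger opening in m, from 0 to 0.0854, then the shift along the tool's x, y, z in m, then the turn, a rotation vector about the tool's x, y, z in degrees. In form: [[fingers, [tx, ty, tz], [ax, ay, az]], ...]. A call has 1 to 10 rows; each row shifts and turns the commanded pose from where the row before left it, along the tool's axes as they then stand; what a row does not reach is not made up. A row lasts 1/8 s, in which the tool goes at most 62.5 mm and 10.7 degrees, less where a joint would pass 70% of its speed; a pose out of reach is approached as far as the arm can. A call with a gripper value outside its range is refused whole. The fingers move at their own pace and stop on an object; "squeeze" is the grip in N (left out, the last holds). Time passes only in rows, so rows that do not move let the fingers close. It gives the time, the measured TCP pose, the force, the opening and the grip force at its end, in the units of the state.
- arm.sense(): the state, without advancing time (a new reading comes with each control period).
- imaging.snapshot(name): name is "scene" or "top" or "wrist"; returns a dict with "color" (420x560x3 uint8, blue, green, red), "camera_matrix" (3x3 intrinsics, pixels), "R" (3x3) and "t" (3): a world point X has camera coordinates R X + t; the wrist camera has in their place "T_tool_cam" (4x4, takes a point from camera to tool coordinates, whose origin is the TCP and whose axes are the flange's). Camera axes: x right, y down, z forward; pixel columns grow to the right and rows downward; lengths in m; the calibration is good to about 2 mm. A picture is of the moment at which its call begins: read the wrist's pose just before it. There is no depth.
- arm.sign_off(): hands the job in; it is judged then, once.
The state is a dict: "time": time; "q": joint angles; "joint_velocities": joint speeds; "tau": joint torques, N m; "ee_pos": TCP position; "orientation": TCP orientation; "contact_force": force on the tool from outside, world axes, zero at the start; "moment": the same for the moment, N m; "opening": opening from 0.0 (shut) to 1.0 (fully open); "gripper_force": force on a finger pad.
Only numpy, scipy, OpenCV 4.12 (cv2) and the standard library are available. Lean on these libraries where they do the work, as an engineer would, in place of code of your own. Each camera call takes 0.05 s, during which the arm holds its last target. There are 200 camera calls.

### The job

Load the four rectangular brown reagent bottles into the white carriers on the bench, each one standing upright on the floor of the carrier whose pocket matches its own shape and size. Set them down rather than dropping them, and leave the two round brown bottles standing where they are.

Things in the scene. Friction and masses are not known exactly. Their poses are not given: they have to be found in the camera images.
- bottle_large_mid (a point): loose rectangular brown reagent bottle, the biggest, an oblong block: body 64 mm (its x) by 44 mm (its y) in plan and 62 mm tall, paper label, with a round brown cap on top, 84 mm tall in all, standing upright. The point is its centre, 42 mm above its underside; z is up.
- bottle_narrow_mid (a point): loose rectangular brown reagent bottle, long and slim: body 64 mm (its x) by 24 mm (its y) in plan and 58 mm tall, paper label, with a round brown cap on top, 80 mm tall in all, standing upright. The point is its centre, 40 mm above its underside; z is up.
- bottle_square_mid (a point): loose rectangular brown reagent bottle, square in plan: body 44 mm (its x) by 44 mm (its y) in plan and 54 mm tall, paper label, with a round brown cap on top, 76 mm tall in all, standing upright. The point is its centre, 38 mm above its underside; z is up.
- bottle_small_mid (a point): loose rectangular brown reagent bottle, the smallest: body 30 mm (its x) by 24 mm (its y) in plan and 48 mm tall, paper label, with a round brown cap on top, 68 mm tall in all, standing upright. The point is its centre, 34 mm above its underside; z is up.
- carrier_large_floor (a point): white plastic bottle carrier fixed to the bench: a shallow open pocket 80 mm (its x) by 60 mm (its y) inside, for the large bottle with 8 mm to spare all round; walls 4 mm thick, outside 88 by 68 mm, rim 12 mm above the bench. The point is the centre of the pocket's floor, 4 mm above the bench (8 mm below the rim); z is up.
- carrier_narrow_floor (a point): white plastic bottle carrier fixed to the bench: a shallow open pocket 80 mm (its x) by 40 mm (its y) inside, for the narrow bottle with 8 mm to spare all round; walls 4 mm thick, outside 88 by 48 mm, rim 12 mm above the bench. The point is the centre of the pocket's floor, 4 mm above the bench (8 mm below the rim); z is up.
- carrier_square_floor (a point): white plastic bottle carrier fixed to the bench: a shallow open pocket 60 mm (its x) by 60 mm (its y) inside, for the square bottle with 8 mm to spare all round; walls 4 mm thick, outside 68 by 68 mm, rim 12 mm above the bench. The point is the centre of the pocket's floor, 4 mm above the bench (8 mm below the rim); z is up.
- carrier_small_floor (a point): white plastic bottle carrier fixed to the bench: a shallow open pocket 46 mm (its x) by 40 mm (its y) inside, for the small bottle with 8 mm to spare all round; walls 4 mm thick, outside 54 by 48 mm, rim 12 mm above the bench. The point is the centre of the pocket's floor, 4 mm above the bench (8 mm below the rim); z is up.
- round_tall_mid (a point): round brown bottle with paper label and round cap, 38 mm in diameter, 78 mm tall, loose and upright; not part of the job, to be left standing where it is. The point is its centre, 39 mm above its underside.
- round_short_mid (a point): round brown bottle with paper label and round cap, 42 mm in diameter, 62 mm tall, loose and upright; not part of the job, to be left standing where it is. The point is its centre, 31 mm above its underside.
Not all that is in view belongs to the job. Leave any purple, red or turquoise look-alike of the part that bears bottle_square_mid alone.

How it is judged:
By the outcome, as a careful person would: the job done as asked, in the order asked, and still so for the second after the job is handed in, with the robot touching nothing.
It also fails if it takes over 120 s, if anything falls off the work surface, if the arm or the gripper's body presses on something with over 40 N, if the wrist force passes 120 N, or if a joint passes its speed limit or range.

## Working session

There is one attempt and no reset: what is moved stays moved. The work goes in short steps, Python scripts to look and compute and a tool call to move; the robot and the scene stay as the last step left them, time stands still between calls to the robot, and variables do not carry over. Pictures are saved under pics/ and viewed, at most 14 in all, crops included, and the job is handed in when it is done.

Besides the shell and the picture viewer there is one more tool, called after "Request:" by a JSON object that holds its "method" and its "body". apply_moves: Moves the arm, as the interface text tells. Its arguments: {"type":"object","properties":{"steps":{"type":"array","items":{"type":"array"}},"squeeze":{"type":"number"}},"required":["steps"]}

```bash
mkdir -p pics; python3 - <<'E'
from bench import arm, imaging
import cv2,pickle
s=arm.sense(); print(s['time'],s['ee_pos'],s['orientation'],s['opening'])
d={}
for n in("scene","top"):
    d[n]=imaging.snapshot(n); cv2.imwrite(f"pics/{n}0.png",d[n]["color"]); print(n,d[n]["camera_matrix"],d[n]["R"],d[n]["t"])
pickle.dump(d,open("d0.pkl","wb"))
E
```

```text
0.0 [ 0.18814947 -0.6992951   0.22853523] [[ 9.65644130e-01  2.59867179e-01 -6.81251623e-04]
 [ 2.59868052e-01 -9.65641762e-01  2.14082655e-03]
 [-1.01514461e-04 -2.24431212e-03 -9.99997476e-01]] 1.0011023571092978
scene [[423.23092983   0.         278.91376438]
 [  0.         423.23092983 214.50942334]
 [  0.           0.           1.        ]] [[ 0.7513677   0.65975329  0.01312141]
 [ 0.44887398 -0.496428   -0.74301506]
 [-0.4836928   0.56416738 -0.66914605]] [-0.39186277 -0.23831309  1.31555932]
top [[440.78645627   0.         280.01606396]
 [  0.         440.78645627 219.13439185]
 [  0.           0.           1.        ]] [[ 0.0066749  -0.99997691 -0.00127622]
 [-0.99655097 -0.00654645 -0.08272431]
 [ 0.08271405  0.001824   -0.99657165]] [-0.07882585  0.57353718  1.22183294]
```

View pics/scene0.png

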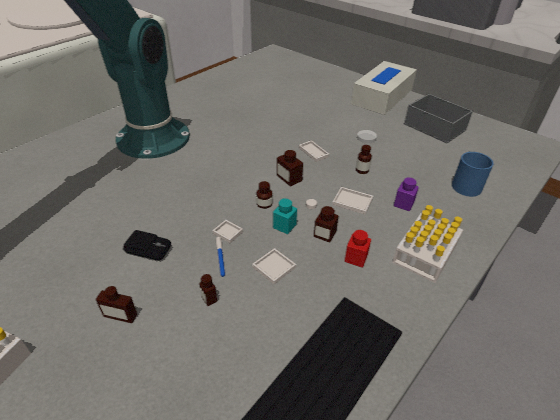

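View pics/top0.png

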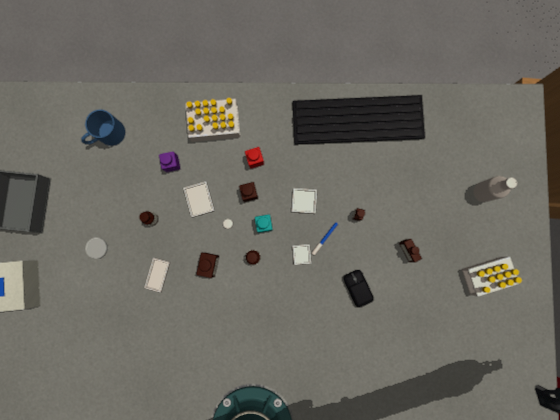

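The picture shows these candidates in the top view. Square bottle candidates: brown (248,192), purple (169,161), red (254,157) and turquoise (263,224). The brown one is meant; the others are the look-alikes. Large is at (207,265), narrow at (409,250), small at (358,214), and the round bottles at (148,218) and (252,257). Carriers are at (199,199), (157,275), (304,201) and (302,255).

```bash
cat >h.py <<'E'
import numpy as np,cv2
def ray(d,uv,z):
    K,R,t=[np.array(d[k]) for k in("camera_matrix","R","t")]
    c=-R.T@t; uv=np.atleast_2d(uv)
    r=np.c_[uv,np.ones(len(uv))]@np.linalg.inv(K).T@R
    return c+r*((z-c[2])/r[:,2])[:,None]
def rect(p):
    (c,(w,h),a)=cv2.minAreaRect(p.astype(np.float32)*1000)
    if w<h: w,h,a=h,w,a+90
    return np.round(c,1),round(w,1),round(h,1),round((a+90)%180-90,1)
E
python3 - <<'E'
import pickle,cv2,numpy as np
from h import *
d=pickle.load(open("d0.pkl","rb"))["top"]; im=d["color"]
g=im.astype(int).max(2); hsv=cv2.cvtColor(im,cv2.COLOR_BGR2HSV)
wm=((g>150)).astype(np.uint8)*255
b=im.astype(int); dm=((g<75)).astype(np.uint8)*255
def near(m,uv):
    cs,_=cv2.findContours(m,cv2.RETR_EXTERNAL,cv2.CHAIN_APPROX_NONE)
    return min(cs,key=lambda c:np.hypot(*(c[:,0].mean(0)-uv)))[:,0].astype(float)
for n,uv in dict(large=(199,199),narrow=(157,275),square=(304,201),small=(302,255)).items():
    print("car",n,rect(ray(d,near(wm,uv),.012)))
for n,uv,z in [("large",(207,265),.062),("square",(248,192),.054),("small",(358,214),.048),("narrow",(409,250),.058),("rt",(148,218),.078),("rs",(252,257),.062)]:
    c=near(dm,uv); print(n,rect(c/1000),rect(ray(d,c,z)))
v=cv2.resize(im[165:305,130:430],None,fx=2.66,fy=2.66,interpolation=cv2.INTER_CUBIC)
cv2.imwrite("pics/c1.png",cv2.convertScaleAbs(v,alpha=1.5,beta=20))
E
```

```text
Traceback (most recent call last):
  File "h.py", line 8, in rect
    (c,(w,h),a)=cv2.minAreaRect(p.astype(np.float32)*1000)
                ~~~~~~~~~~~~~~~^^^^^^^^^^^^^^^^^^^^^^^^^^^
cv2.error: OpenCV(4.12.0) /io/opencv/modules/imgproc/src/convhull.cpp:143: error: (-215:Assertion failed) total >= 0 && (depth == CV_32F || depth == CV_32S) in function 'convexHull'
```

```bash
sed -i 's/p.astype(np.float32)\*1000/np.ascontiguousarray(p[:,:2]*1000,np.float32)/' h.py
python3 - <<'E'
import pickle,cv2,numpy as np
from h import *
d=pickle.load(open("d0.pkl","rb"))["top"]; im=d["color"]
g=im.astype(int).max(2)
wm=((g>150)).astype(np.uint8)*255
b=im.astype(int); dm=((g<75)).astype(np.uint8)*255
def near(m,uv):
    cs,_=cv2.findContours(m,cv2.RETR_EXTERNAL,cv2.CHAIN_APPROX_NONE)
    return min(cs,key=lambda c:np.hypot(*(c[:,0].mean(0)-uv))-0.02*len(c))[:,0].astype(float)
for n,uv in dict(large=(199,199),narrow=(157,275),square=(304,201),small=(302,255)).items():
    print("car",n,rect(ray(d,near(wm,uv),.012)))
for n,uv,z in [("large",(207,265),.062),("square",(248,192),.054),("small",(358,214),.048),("narrow",(409,250),.058),("rt",(148,218),.078),("rs",(252,257),.062)]:
    c=near(dm,uv); print(n,rect(c/1000),rect(ray(d,c,z)))
v=cv2.resize(im[165:305,130:430],None,fx=2.66,fy=2.66,interpolation=cv2.INTER_CUBIC)
cv2.imwrite("pics/c1.png",cv2.convertScaleAbs(v,alpha=1.5,beta=20))
E
```

```text
car large (array([632.3, 159.6]), 88.5, 68.8, 16.9)
car narrow (array([415.2, 273.4]), 87.1, 48.8, -14.5)
car square (array([ 630.3, -143.3]), 68.9, 68.6, 85.9)
car small (array([ 476.4, -136.3]), 54.7, 48.5, 5.6)
large (array([206.7, 265.2]), 24.9, 18.7, -78.1) (array([444. , 123.2]), 67.1, 51.1, -10.9)
square (array([246.6, 192.5]), 18.9, 18.2, -14.0) (array([645.1,  18. ]), 52.4, 50.9, -75.4)
small (array([355.5, 214.6]), 14.3, 13.7, -74.1) (array([ 586.1, -284.4]), 40.1, 37.9, -16.3)
narrow (array([407.2, 251.4]), 24.6, 20.9, 66.8) (array([ 485.2, -423. ]), 66.3, 57.2, 23.4)
rt (array([148.4, 218.4]), 16.4, 15.5, -18.4) (array([569.4, 280.6]), 44.4, 42.4, -71.0)
rs (array([251.5, 257. ]), 15.0, 14.0, 0.0) (array([467.1,   1.8]), 40.8, 37.9, -89.6)
```

View pics/c1.png

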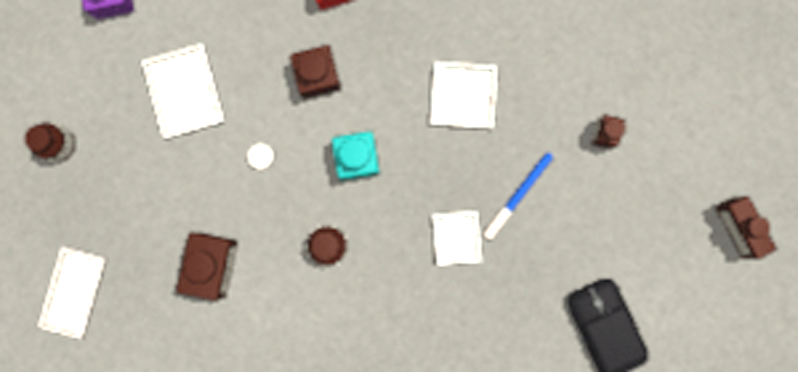

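The crop confirms it. The brown square bottle is at about (315,72), and the turquoise one (355,155), red and purple are the look-alikes. The narrow bottle is at (748,228), small at (608,132) and large at (207,266). I'll start with the narrow one, which is nearest the arm.

```bash
cat >>h.py <<'E'
from bench import arm,imaging
def to(x,y,z,yaw):
    s=arm.sense(); R=np.array(s['orientation']); p=np.array(s['ee_pos'])
    cy=np.degrees(np.arctan2(R[1,0],R[0,0]))
    w=(yaw-cy+90)%180-90
    print("tool shift mm",np.round(R.T@(np.array([x,y,z])-p)*1000,1),"turn z",round(-w,1),"| pos",np.round(p,4),"yaw",round(cy,1),"tilt",np.round(R[:2,2]*57.3,2),"q",np.round(s['q']),"t",s['time'],"F",np.round(s['contact_force'],1),"grip",s['gripper_force'],s['opening'])
def wrist():
    s=arm.sense(); d=imaging.snapshot("wrist"); T=np.array(d["T_tool_cam"])
    R=np.array(s['orientation'])@T[:3,:3]; c=np.array(s['orientation'])@T[:3,3]+s['ee_pos']
    d["R"]=R.T; d["t"]=-R.T@c; return d
E
python3 - <<'E'
from h import *
d=wrist(); print(d["T_tool_cam"],d["camera_matrix"])
to(.485,-.424,.23,28)
E
```

```text
[[-1.46751631e-03 -9.60454804e-01 -2.78432068e-01  7.03021377e-02]
 [ 9.99997646e-01 -9.64480358e-04 -1.94364488e-03 -2.74475794e-04]
 [ 1.59824080e-03 -2.78434265e-01  9.60453958e-01 -1.43942925e-01]
 [ 0.00000000e+00  0.00000000e+00  0.00000000e+00  1.00000000e+00]] [[331.76569157   0.         279.01401927]
 [  0.         331.76569157 209.9890602 ]
 [  0.           0.           1.        ]]
tool shift mm [ 358.2 -188.9   -0.9] turn z -12.9 | pos [ 0.1882 -0.6995  0.2288] yaw 15.1 tilt [-0.03  0.1 ] q [70. 34.  3. 92. -2. 54. -2.] t 0.15 F [-0.4 -0.5  0.8] grip 0.0 1.0025889617745598
```

Request:
{"method": "apply_moves", "body": {"steps": [[0.0854, [0.0448, -0.0236, 0], [0, 0, 0]], [0.0854, [0.0448, -0.0236, 0], [0, 0, 0]], [0.0854, [0.0448, -0.0236, 0], [0, 0, 0]], [0.0854, [0.0448, -0.0236, 0], [0, 0, 0]], [0.0854, [0.0448, -0.0236, 0], [0, 0, 0]], [0.0854, [0.0448, -0.0236, 0], [0, 0, 0]], [0.0854, [0.0448, -0.0236, 0], [0, 0, 0]], [0.0854, [0.0448, -0.0236, 0], [0, 0, -6.5]], [0.0854, [0, 0, 0], [0, 0, -6.4]], [0.0854, [0, 0, 0], [0, 0, 0]]]}}

```text
time: 1.4
ee_pos: [0.4856, -0.4241, 0.2294]
orientation: [[0.883, 0.469, -0.001], [0.469, -0.883, 0.0], [-0.0, -0.001, -1.0]]
contact_force: [-0.8, -0.3, -1.1]
opening: 0.998
gripper_force: 0.0
```

```bash
cat >>h.py <<'E'
def look(name,z,cz,xy):
    d=wrist(); im=d["color"]; cv2.imwrite(f"pics/{name}.png",im)
    p=np.array([*xy,z]); q=d["camera_matrix"]@(d["R"]@p+d["t"]); uv=q[:2]/q[2]
    m=(im.max(2)<75).astype(np.uint8)*255
    cs,_=cv2.findContours(m,cv2.RETR_EXTERNAL,cv2.CHAIN_APPROX_NONE)
    c=min([c for c in cs if len(c)>60],key=lambda c:np.hypot(*(c[:,0].mean(0)-uv)))[:,0].astype(float)
    print("uv",uv,c.min(0),c.max(0),"body",rect(ray(d,c,z)))
    return d
E
python3 - <<'E'
from h import *
to(.485,-.424,.23,28)
look("w1",.058,.08,(.485,-.424))
E
```

```text
tool shift mm [-0.4 -0.3 -0.6] turn z -0.0 | pos [ 0.4856 -0.4241  0.2294] yaw 28.0 tilt [-0.03  0.03] q [ 39.  28.  -2. 103.   1.  49. -26.] t 1.4 F [-0.8 -0.3 -1.1] grip 0.0 0.9984001560562968
uv [279.7521448 189.7193353] [282. 153.] [304. 220.] body (array([ 493. , -434.3]), 66.3, 21.4, 28.0)
```

View pics/w1.png

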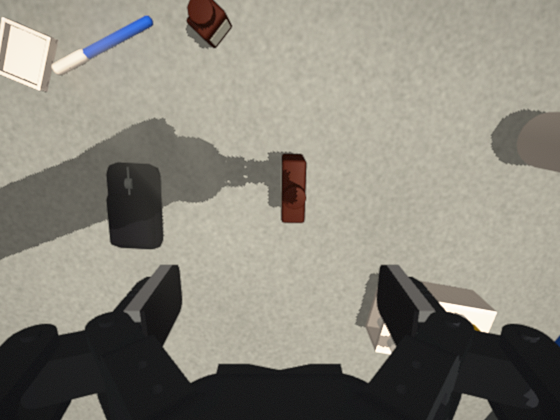

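The narrow bottle spans (282..306, 153..222), well apart from the mouse and the tube rack. The measure gives x=0.493, y=-0.434, yaw 28. I'll refine it with a brown mask.

```bash
sed -i 's/    m=(im.max(2)<75).*/    i=im.astype(int); m=((i[:,:,2]-i[:,:,0]>14)\&(i[:,:,2]-i[:,:,0]>0.35*i[:,:,2])).astype(np.uint8)*255/' h.py
python3 - <<'E'
from h import *
d=look("w2",.058,.08,(.493,-.434))
to(.493,-.434,.042,28)
E
```

```text
uv [292.24763234 186.04324084] [281. 153.] [305. 220.] body (array([ 491.9, -435. ]), 66.4, 22.7, 27.4)
tool shift mm [  3.9  11.6 187.5] turn z -0.2 | pos [ 0.4843 -0.4255  0.2295] yaw 27.8 tilt [-0.05 -0.01] q [ 39.  28.  -2. 103.   1.  49. -26.] t 1.5 F [-0.6 -0.1  0. ] grip 0.0 1.0040828212642152
```

Request:
{"method": "apply_moves", "body": {"steps": [[0.06, [0.0035, 0.0115, 0.02], [0, 0, 0]], [0.06, [0, 0, 0.04], [0, 0, 0]], [0.06, [0, 0, 0.04], [0, 0, 0]], [0.06, [0, 0, 0.03], [0, 0, 0]], [0.06, [0, 0, 0.03], [0, 0, 0]], [0.06, [0, 0, 0.028], [0, 0, 0]], [0.06, [0, 0, 0], [0, 0, 0]], [0.015, [0, 0, 0], [0, 0, 0]], [0.015, [0, 0, 0], [0, 0, 0]], [0.015, [0, 0, 0], [0, 0, 0]]], "squeeze": 40}}

```text
time: 2.75
ee_pos: [0.4947, -0.4341, 0.043]
orientation: [[0.883, 0.469, 0.002], [0.469, -0.883, -0.002], [0.001, 0.003, -1.0]]
contact_force: [0.2, -0.5, 2.3]
opening: 0.27
gripper_force: 41.0
```

Request:
{"method": "apply_moves", "body": {"steps": [[0.015, [0, 0, 0], [0, 0, 0]], [0.015, [0, 0, 0], [0, 0, 0]], [0.015, [0, 0, 0], [0, 0, 0]]]}}

```text
time: 3.12
ee_pos: [0.4948, -0.4341, 0.043]
orientation: [[0.883, 0.469, 0.002], [0.469, -0.883, -0.002], [0.001, 0.002, -1.0]]
contact_force: [-0.3, -0.7, 5.9]
opening: 0.265
gripper_force: 41.5
```

```bash
python3 - <<'E'
from h import *
to(.4152,.2734,.18,-14.5)
to(.4152,.2734,.18,-14.5)
E
```

```text
tool shift mm [ 261.4 -661.9 -138.4] turn z 42.4 | pos [ 0.4948 -0.4341  0.043 ] yaw 27.9 tilt [ 0.11 -0.1 ] q [ 39.  42.  -2. 107.   2.  30. -27.] t 3.125 F [-0.3 -0.7  5.9] grip 41.51966392993927 0.2650002812248897
tool shift mm [ 261.4 -661.9 -138.4] turn z 42.4 | pos [ 0.4948 -0.4341  0.043 ] yaw 27.9 tilt [ 0.11 -0.1 ] q [ 39.  42.  -2. 107.   2.  30. -27.] t 3.125 F [-0.3 -0.7  5.9] grip 41.51966392993927 0.2650002812248897
```

Request:
{"method": "apply_moves", "body": {"steps": [[0.015, [0, 0, -0.02], [0, 0, 0]], [0.015, [0, 0, -0.04], [0, 0, 0]], [0.015, [0, 0, -0.04], [0, 0, 0]], [0.015, [0, 0, -0.04], [0, 0, 0]], [0.015, [0.02, -0.03, 0], [0, 0, 0]], [0.015, [0.04, -0.0576, 0], [0, 0, 0]], [0.015, [0.04, -0.0576, 0], [0, 0, 0]], [0.015, [0.04, -0.0576, 0], [0, 0, 0]], [0.015, [0.04, -0.0576, 0], [0, 0, 0]], [0.015, [0.04, -0.0576, 0], [0, 0, 0]]]}}

```text
time: 4.38
ee_pos: [0.5341, -0.0849, 0.1824]
orientation: [[0.883, 0.469, 0.0], [0.469, -0.883, 0.0], [0.0, 0.0, -1.0]]
contact_force: [0.3, -0.2, -1.0]
opening: 0.271
gripper_force: 40.6
```

Request:
{"method": "apply_moves", "body": {"steps": [[0.015, [0.006, -0.049, 0], [0, 0, 0]], [0.015, [0.006, -0.049, 0], [0, 0, 0]], [0.015, [0.006, -0.049, 0], [0, 0, 0]], [0.015, [0.006, -0.049, 0], [0, 0, 0]], [0.015, [0.006, -0.049, 0], [0, 0, 0]], [0.015, [0.006, -0.049, 0], [0, 0, 0]], [0.015, [0.005, -0.03, 0], [0, 0, 8]], [0.015, [0, 0, 0], [0, 0, 9]], [0.015, [0, 0, 0], [0, 0, 9]], [0.015, [0, 0, 0], [0, 0, 9]]]}}

```text
time: 5.62
ee_pos: [0.4182, 0.2184, 0.1823]
orientation: [[0.992, -0.127, -0.0], [-0.127, -0.992, 0.0], [-0.0, -0.0, -1.0]]
contact_force: [0.3, 1.0, -1.2]
opening: 0.263
gripper_force: 40.6
```

```bash
python3 - <<'E'
from h import *
to(.4152,.2734,.18,-14.5)
d=wrist(); cv2.imwrite("pics/w3.png",d["color"])
E
```

```text
tool shift mm [ -9.9 -54.2   2.3] turn z 7.2 | pos [0.4182 0.2184 0.1823] yaw -7.3 tilt [-0.03  0.01] q [ -37.   20.    5.  127.   -3.   33. -127.] t 5.625 F [ 0.3  1.  -1.2] grip 40.57369351387024 0.2633616834304847
```

View pics/w3.png

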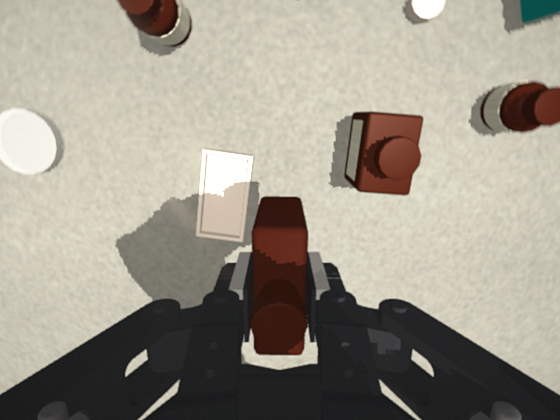

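Narrow carrier has outer corners near (203,150), (254,155), (243,242), (196,238). The held bottle's front edges are at row 226 (top) and row 197 (base).

```bash
cat >>h.py <<'E'
def held(d,rows,zs,u=283):
    "tool x of a held bottle's front edge, at tool depths zs"
    T=np.array(d["T_tool_cam"]);K=d["camera_matrix"]
    for v,z in zip(rows,zs):
        r=T[:3,:3]@np.linalg.inv(K)@[u,v,1]; c=T[:3,3]; print("front x mm",np.round((c+r*(z-c[2])/r[2])*1000,1))
E
python3 - <<'E'
from h import *
d=wrist(); held(d,(226,197),(-.015,.043))
print(rect(ray(d,np.array([(203,150),(254,155),(243,242),(196,238)],float),.012)))
to(.4152,.2734,.18,-14.5)
E
```

```text
front x mm [ 25.9   1.3 -15. ]
front x mm [23.8  1.9 43. ]
(array([416.5, 273.5]), 91.2, 47.9, -15.8)
tool shift mm [ -9.8 -54.3   2.2] turn z 7.5 | pos [0.4183 0.2183 0.1822] yaw -7.0 tilt [-0.01 -0.01] q [ -37.   20.    5.  127.   -3.   33. -127.] t 5.725 F [ 0.  0. -1.] grip 40.588592290878296 0.27053818651404266
```

```bash
python3 - <<'E'
from h import *
to(.4216,.2719,.048,-14.8)
E
```

```text
tool shift mm [ -3.3 -53.6 134.2] turn z 7.8 | pos [0.4183 0.2183 0.1822] yaw -7.0 tilt [-0.01 -0.01] q [ -37.   20.    5.  127.   -3.   33. -127.] t 5.725 F [ 0.  0. -1.] grip 40.588592290878296 0.27053818651404266
```

Request:
{"method": "apply_moves", "body": {"steps": [[0.015, [-0.0015, -0.027, 0], [0, 0, 0]], [0.015, [-0.0018, -0.0266, 0], [0, 0, 0]], [0.015, [0, 0, 0], [0, 0, 7.8]], [0.015, [0, 0, 0.04], [0, 0, 0]], [0.015, [0, 0, 0.035], [0, 0, 0]], [0.015, [0, 0, 0.025], [0, 0, 0]], [0.015, [0, 0, 0.015], [0, 0, 0]], [0.015, [0, 0, 0], [0, 0, 0]]]}}

```text
time: 6.72
ee_pos: [0.4218, 0.2717, 0.0662]
orientation: [[0.967, -0.255, -0.002], [-0.255, -0.967, -0.001], [-0.001, 0.001, -1.0]]
contact_force: [0.9, -0.6, -1.1]
opening: 0.27
gripper_force: 40.6
```

```bash
python3 - <<'E'
from h import *
to(.4216,.2719,.047,-14.8)
d=wrist(); cv2.imwrite("pics/w4.png",d["color"])
E
```

```text
tool shift mm [-0.2 -0.2 19.2] turn z 0.0 | pos [0.4218 0.2717 0.0662] yaw -14.8 tilt [-0.09 -0.04] q [ -41.   34.    4.  127.   -6.   20. -136.] t 6.725 F [ 0.9 -0.6 -1.1] grip 40.57084679603577 0.27006156651000296
```

View pics/w4.png

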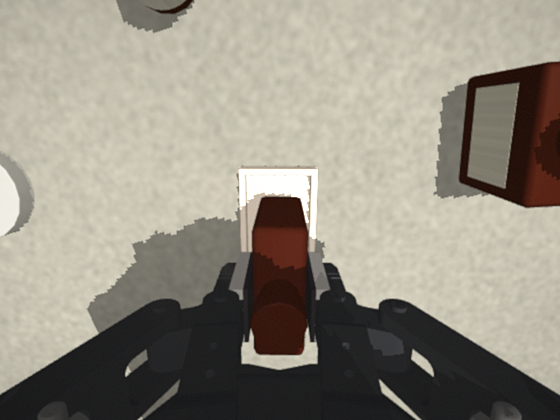

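Laterally the bottle is centred in the carrier (walls 239 and 318, base 262..303). I'll check the front gap and lower.

```bash
python3 - <<'E'
from h import *
d=wrist(); held(d,(168,174,),(.054,.054))
to(.4216,.2719,.047,-14.8)
E
```

```text
front x mm [38.9  2.  54. ]
front x mm [35.2  2.  54. ]
tool shift mm [-0.9  0.6 20.3] turn z -0.0 | pos [0.4227 0.2723 0.0674] yaw -14.8 tilt [0.05 0.05] q [ -41.   34.    4.  127.   -6.   20. -136.] t 6.825 F [-1.  -0.6 -1.4] grip 40.57315528392792 0.2654430040541082
```

Request:
{"method": "apply_moves", "body": {"steps": [[0.015, [0, 0, 0.008], [0, 0, 0]], [0.015, [0, 0, 0.006], [0, 0, 0]], [0.015, [0, 0, 0.004], [0, 0, 0]], [0.015, [0, 0, 0.001], [0, 0, 0]], [0.015, [0, 0, 0], [0, 0, 0]]]}}

```text
time: 7.45
ee_pos: [0.4222, 0.272, 0.0476]
orientation: [[0.967, -0.256, -0.0], [-0.256, -0.967, -0.0], [-0.0, 0.0, -1.0]]
contact_force: [0.4, 0.4, -1.3]
opening: 0.265
gripper_force: 40.6
```

Request:
{"method": "apply_moves", "body": {"steps": [[0.015, [0.002, 0, 0.0007], [0, 0, 0]], [0.015, [0, 0, 0.0005], [0, 0, 0]], [0.015, [0, 0, 0], [0, 0, 0]]]}}

```text
time: 7.82
ee_pos: [0.4245, 0.2714, 0.0469]
orientation: [[0.967, -0.256, 0.001], [-0.256, -0.967, 0.0], [0.001, -0.0, -1.0]]
contact_force: [-1.2, -0.6, 4.8]
opening: 0.268
gripper_force: 41.2
```

Request:
{"method": "apply_moves", "body": {"steps": [[0.05, [0, 0, 0], [0, 0, 0]], [0.05, [0, 0, 0], [0, 0, 0]], [0.05, [0, 0, 0], [0, 0, 0]], [0.05, [0, 0, -0.02], [0, 0, 0]], [0.05, [0, 0, -0.05], [0, 0, 0]], [0.05, [0, 0, -0.05], [0, 0, 0]], [0.05, [0, 0, -0.06], [0, 0, 0]], [0.05, [0, 0, 0], [0, 0, 0]]]}}

```text
time: 8.82
ee_pos: [0.4269, 0.2734, 0.231]
orientation: [[0.967, -0.256, 0.008], [-0.256, -0.967, 0.007], [0.006, -0.009, -1.0]]
contact_force: [-0.3, -0.2, -0.3]
opening: 0.582
gripper_force: 0.0
```

```bash
python3 - <<'E'
from h import *
to(.444,.123,.23,-11)
look("w5",.062,0,(.444,.123))
E
```

```text
tool shift mm [5.50e+01 1.41e+02 1.00e-01] turn z -3.9 | pos [0.4269 0.2734 0.231 ] yaw -14.9 tilt [0.48 0.38] q [ -44.   18.    8.  121.   -4.   41. -139.] t 8.825 F [-0.3 -0.2 -0.3] grip 0.0 0.5823192002033138
uv [435.04531065 131.74238959] [387.  94.] [458. 165.] body (array([447.4, 133.9]), 64.9, 62.0, 78.6)
```

View pics/w5.png

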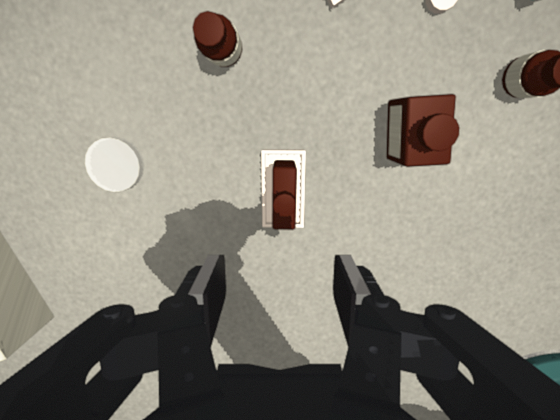

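The narrow bottle stands in its carrier (carrier 262..305, 151..227). The large bottle's top face is around (431,130), with its long side along tool x.

Request:
{"method": "apply_moves", "body": {"steps": [[0.07, [0.028, 0.046, 0], [0, 0, 0]], [0.07, [0.027, 0.046, 0], [0, 0, 0]], [0.07, [0, 0.046, 0], [0, 0, -3.5]], [0.07, [0, 0, 0], [0, 0, 0]], [0.07, [0, 0, 0], [0, 0, 0]]]}}

```text
time: 9.5
ee_pos: [0.4414, 0.1243, 0.2255]
orientation: [[0.98, -0.197, -0.002], [-0.197, -0.98, -0.0], [-0.002, 0.001, -1.0]]
contact_force: [0.6, 0.5, 0.0]
opening: 0.816
gripper_force: 0.0
```

```bash
python3 - <<'E'
from h import *
to(.444,.123,.23,-11)
look("w6",.062,0,(.444,.123))
E
```

```text
tool shift mm [ 2.8  0.7 -4.5] turn z -0.3 | pos [0.4414 0.1243 0.2255] yaw -11.3 tilt [-0.1  -0.02] q [ -29.   15.    9.  126.   -4.   39. -118.] t 9.5 F [0.6 0.5 0. ] grip 0.0 0.8161410267186109
uv [280.32166362 187.39863903] [253. 147.] [298. 216.] body (array([449.5, 126.6]), 66.1, 42.6, -11.4)
```

View pics/w6.png

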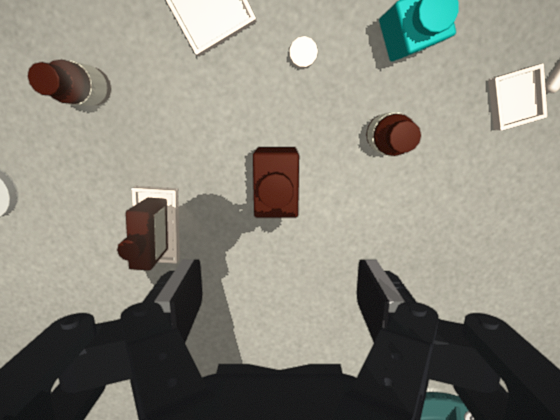

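```bash
python3 - <<'E'
from h import *
to(.4485,.1268,.044,-11.4)
E
```

```text
tool shift mm [  6.5  -3.1 181.7] turn z 0.1 | pos [0.4417 0.125  0.2257] yaw -11.3 tilt [-0.07 -0.  ] q [ -29.   15.    9.  126.   -4.   39. -118.] t 9.55 F [0.2 0.5 0.3] grip 0.0 0.8220856936036313
```

Request:
{"method": "apply_moves", "body": {"steps": [[0.07, [0.0065, -0.003, 0.02], [0, 0, 0]], [0.07, [0, 0, 0.04], [0, 0, 0]], [0.07, [0, 0, 0.04], [0, 0, 0]], [0.07, [0, 0, 0.03], [0, 0, 0]], [0.07, [0, 0, 0.03], [0, 0, 0]], [0.07, [0, 0, 0.0215], [0, 0, 0]], [0.07, [0, 0, 0], [0, 0, 0]], [0.035, [0, 0, 0], [0, 0, 0]], [0.035, [0, 0, 0], [0, 0, 0]], [0.035, [0, 0, 0], [0, 0, 0]]], "squeeze": 45}}

```text
time: 10.8
ee_pos: [0.4496, 0.1262, 0.0459]
orientation: [[0.981, -0.196, 0.002], [-0.196, -0.981, 0.001], [0.002, -0.001, -1.0]]
contact_force: [-0.1, 0.2, 3.7]
opening: 0.502
gripper_force: 46.2
```

Request:
{"method": "apply_moves", "body": {"steps": [[0.035, [0, 0, 0], [0, 0, 0]], [0.035, [0, 0, 0], [0, 0, 0]]]}}

```text
time: 11.05
ee_pos: [0.4496, 0.1261, 0.0459]
orientation: [[0.981, -0.196, 0.002], [-0.196, -0.981, 0.001], [0.002, -0.001, -1.0]]
contact_force: [-0.7, 1.0, 6.1]
opening: 0.5
gripper_force: 46.7
```

```bash
python3 - <<'E'
from h import *
to(.6323,.1596,.18,16.9)
E
```

```text
tool shift mm [ 172.8  -68.9 -133.8] turn z -28.2 | pos [0.4496 0.1261 0.0459] yaw -11.3 tilt [0.1  0.06] q [ -24.   35.    4.  132.   -9.   13. -114.] t 11.05 F [-0.7  1.   6.1] grip 46.668938398361206 0.49985388968836425
```

Request:
{"method": "apply_moves", "body": {"steps": [[0.035, [0, 0, -0.02], [0, 0, 0]], [0.035, [0, 0, -0.04], [0, 0, 0]], [0.035, [0, 0, -0.04], [0, 0, 0]], [0.035, [0, 0, -0.034], [0, 0, 0]], [0.035, [0.043, -0.0172, 0], [0, 0, 0]], [0.035, [0.043, -0.0172, 0], [0, 0, 0]], [0.035, [0.043, -0.0172, 0], [0, 0, 0]], [0.035, [0.0438, -0.0173, 0], [0, 0, -9.4]], [0.035, [0, 0, 0], [0, 0, -9.4]], [0.035, [0, 0, 0], [0, 0, -9.4]]]}}

```text
time: 12.3
ee_pos: [0.6317, 0.1587, 0.1782]
orientation: [[0.956, 0.295, -0.001], [0.295, -0.956, -0.001], [-0.002, 0.0, -1.0]]
contact_force: [0.3, -0.2, -0.7]
opening: 0.5
gripper_force: 46.4
```

```bash
python3 - <<'E'
from h import *
to(.6323,.1596,.075,16.9)
E
```

```text
tool shift mm [  1.   -0.7 103.2] turn z 0.2 | pos [0.6317 0.1587 0.1782] yaw 17.1 tilt [-0.08 -0.04] q [-19.  32.   1. 104.  -1.  44. -90.] t 12.3 F [ 0.3 -0.2 -0.7] grip 46.39483630657196 0.4999043345299952
```

Request:
{"method": "apply_moves", "body": {"steps": [[0.035, [0.001, -0.0007, 0.03], [0, 0, 0]], [0.035, [0, 0, 0.04], [0, 0, 0]], [0.035, [0, 0, 0.033], [0, 0, 0]], [0.035, [0, 0, 0], [0, 0, 0]], [0.035, [0, 0, 0], [0, 0, 0]]]}}

```text
time: 12.92
ee_pos: [0.6332, 0.1602, 0.0769]
orientation: [[0.957, 0.29, 0.001], [0.29, -0.957, 0.0], [0.001, 0.0, -1.0]]
contact_force: [-0.6, -0.3, -1.3]
opening: 0.498
gripper_force: 46.3
```

```bash
python3 - <<'E'
from h import *
to(.6323,.1596,.05,16.9)
d=wrist(); cv2.imwrite("pics/w7.png",d["color"])
E
```

```text
tool shift mm [-1.1  0.3 26.9] turn z -0.1 | pos [0.6332 0.1602 0.0769] yaw 16.8 tilt [0.07 0.01] q [-19.  40.   1. 107.  -1.  33. -91.] t 12.925 F [-0.6 -0.3 -1.3] grip 46.32086455821991 0.4982958677067234
```

View pics/w7.png

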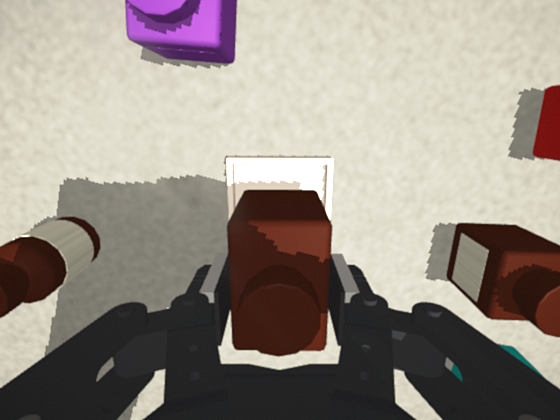

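Large carrier's outer walls are at 227 and 334, and the bottle's base edge spans 241..323 at row 190, with the inner front rim near row 161. I'll check the front gap.

```bash
python3 - <<'E'
from h import *
d=wrist(); held(d,(190,221,157,161),(.0459,-.016,.065,.065))
to(.6323,.1596,.05,16.9)
E
```

```text
front x mm [27.5  1.7 45.9]
front x mm [ 28.6   1.1 -16. ]
front x mm [44.3  1.8 65. ]
front x mm [41.8  1.8 65. ]
tool shift mm [-1.9  0.3 27.8] turn z -0.1 | pos [0.6339 0.1604 0.0778] yaw 16.8 tilt [0.17 0.05] q [-19.  39.   1. 107.  -1.  33. -91.] t 13.025 F [ 0.2  0.3 -2. ] grip 46.33046329021454 0.5061445759205686
```

Request:
{"method": "apply_moves", "body": {"steps": [[0.035, [0.004, 0, 0.01], [0, 0, 0]], [0.035, [0, 0, 0.01], [0, 0, 0]], [0.035, [0, 0, 0.005], [0, 0, 0]], [0.035, [0, 0, 0.001], [0, 0, 0]], [0.035, [0, 0, 0], [0, 0, 0]]]}}

```text
time: 13.65
ee_pos: [0.6359, 0.1612, 0.05]
orientation: [[0.957, 0.29, -0.001], [0.29, -0.957, -0.0], [-0.001, -0.0, -1.0]]
contact_force: [-1.9, -1.4, 2.6]
opening: 0.504
gripper_force: 46.8
```

Request:
{"method": "apply_moves", "body": {"steps": [[0.035, [0, 0, 0.001], [0, 0, 0]], [0.035, [0, 0, 0], [0, 0, 0]]]}}

```text
time: 13.9
ee_pos: [0.6359, 0.1611, 0.05]
orientation: [[0.957, 0.29, -0.001], [0.29, -0.957, -0.0], [-0.001, -0.0, -1.0]]
contact_force: [-3.8, -1.4, 7.6]
opening: 0.5
gripper_force: 47.5
```

Floor contact. I'll release, rise, and look while heading for the square bottle.

Request:
{"method": "apply_moves", "body": {"steps": [[0.07, [0, 0, 0], [0, 0, 0]], [0.07, [0, 0, 0], [0, 0, 0]], [0.07, [0, 0, 0], [0, 0, 0]], [0.07, [0, 0, -0.02], [0, 0, 0]], [0.07, [0, 0, -0.05], [0, 0, 0]], [0.07, [0, 0, -0.05], [0, 0, 0]], [0.07, [0, 0, -0.055], [0, 0, 0]], [0.07, [0, 0, 0], [0, 0, 0]]]}}

```text
time: 14.9
ee_pos: [0.6404, 0.1623, 0.2311]
orientation: [[0.957, 0.29, 0.012], [0.29, -0.957, 0.004], [0.013, -0.0, -1.0]]
contact_force: [-0.4, 0.3, 0.7]
opening: 0.817
gripper_force: 0.0
```

```bash
python3 - <<'E'
from h import *
to(.645,.018,.225,14.6)
look("w8",.054,0,(.645,.018))
E
```

```text
tool shift mm [-37.4 139.4   5.6] turn z 2.2 | pos [0.6404 0.1623 0.2311] yaw 16.8 tilt [0.7  0.22] q [-19.  29.   1. 101.  -1.  49. -91.] t 14.9 F [-0.4  0.3  0.7] grip 0.0 0.8174391595536068
uv [416.75226696 225.90441465] [383. 190.] [445. 242.] body (array([653.6,  23.6]), 64.8, 53.3, -75.8)
```

View pics/w8.png

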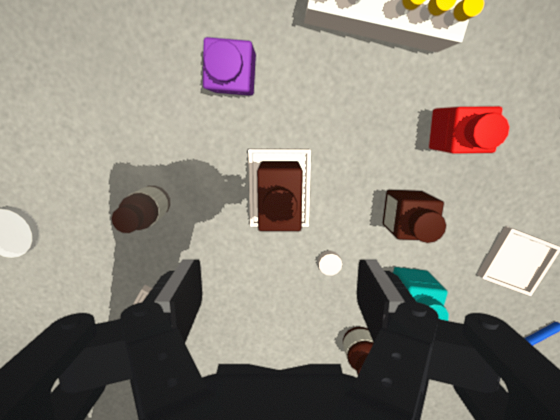

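The large bottle stands in its carrier (248..311, 150..227). The brown square bottle's top face is near (425,213), between red (470,130) and turquoise (420,290).

Request:
{"method": "apply_moves", "body": {"steps": [[0.07, [-0.011, 0.0456, 0], [0, 0, 0]], [0.07, [-0.01, 0.0456, 0], [0, 0, 0]], [0.07, [-0.01, 0.0456, 0], [0, 0, 2]], [0.07, [0, 0, 0], [0, 0, 0]], [0.07, [0, 0, 0], [0, 0, 0]]]}}

```text
time: 15.58
ee_pos: [0.6456, 0.0218, 0.223]
orientation: [[0.967, 0.256, -0.002], [0.256, -0.967, 0.001], [-0.002, -0.001, -1.0]]
contact_force: [0.5, 0.7, -0.4]
opening: 0.817
gripper_force: 0.0
```

```bash
python3 - <<'E'
from h import *
d=look("w9",.054,0,(.65,.022))
to(.65,.022,.043,14.6)
E
```

```text
uv [281.0748874  184.87863593] [265. 157.] [309. 205.] body (array([654.7,  17.2]), 46.7, 42.4, 14.8)
tool shift mm [  4.2   2.3 180.2] turn z 0.4 | pos [0.6457 0.0229 0.2232] yaw 15.0 tilt [-0.1   0.06] q [ -8.  29.   2. 103.  -1.  48. -80.] t 15.625 F [ 0.8  0.  -0.1] grip 0.0 0.821632782192902
```

View pics/w9.png

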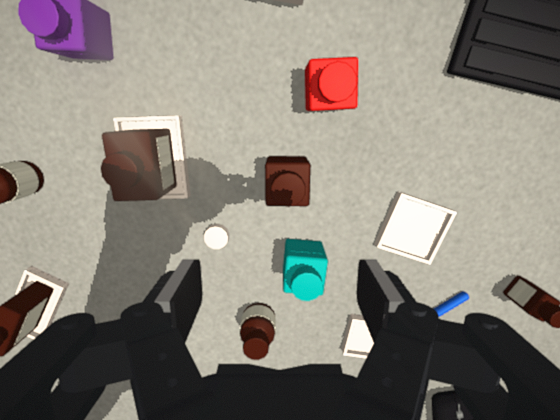

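The square bottle's top face is at (265..309, 163..205), with turquoise clear below and red clear above. I'll grasp it.

Request:
{"method": "apply_moves", "body": {"steps": [[0.07, [0.0035, 0.0075, 0.02], [0, 0, 0.2]], [0.07, [0, 0, 0.04], [0, 0, 0]], [0.07, [0, 0, 0.04], [0, 0, 0]], [0.07, [0, 0, 0.03], [0, 0, 0]], [0.07, [0, 0, 0.03], [0, 0, 0]], [0.07, [0, 0, 0.025], [0, 0, 0]], [0.07, [0, 0, 0], [0, 0, 0]], [0.035, [0, 0, 0], [0, 0, 0]], [0.035, [0, 0, 0], [0, 0, 0]], [0.035, [0, 0, 0], [0, 0, 0]]], "squeeze": 40}}

```text
time: 16.88
ee_pos: [0.6525, 0.0153, 0.04]
orientation: [[0.967, 0.253, 0.002], [0.253, -0.967, 0.0], [0.002, 0.0, -1.0]]
contact_force: [0.6, 0.9, 1.6]
opening: 0.501
gripper_force: 41.2
```

Request:
{"method": "apply_moves", "body": {"steps": [[0.035, [0, 0, 0], [0, 0, 0]], [0.035, [0, 0, 0], [0, 0, 0]]]}}

```text
time: 17.12
ee_pos: [0.6525, 0.0153, 0.04]
orientation: [[0.967, 0.253, 0.002], [0.253, -0.967, 0.0], [0.002, 0.0, -1.0]]
contact_force: [-0.5, 0.4, 5.3]
opening: 0.503
gripper_force: 41.7
```

```bash
python3 - <<'E'
from h import *
to(.6303,-.1433,.175,-4.1)
E
```

```text
tool shift mm [ -61.4  147.8 -135.1] turn z 18.8 | pos [0.6525 0.0153 0.04  ] yaw 14.7 tilt [0.1  0.02] q [ -6.  43.   1. 108.  -2.  29. -79.] t 17.125 F [-0.5  0.4  5.3] grip 41.67072951793671 0.5034013168124578
```

Request:
{"method": "apply_moves", "body": {"steps": [[0.035, [0, 0, -0.02], [0, 0, 0]], [0.035, [0, 0, -0.04], [0, 0, 0]], [0.035, [0, 0, -0.04], [0, 0, 0]], [0.035, [0, 0, -0.034], [0, 0, 0]], [0.035, [-0.0153, 0.037, 0], [0, 0, 0]], [0.035, [-0.0153, 0.037, 0], [0, 0, 0]], [0.035, [-0.0154, 0.037, 0], [0, 0, 0]], [0.035, [-0.0154, 0.0368, 0], [0, 0, 9.4]], [0.035, [0, 0, 0], [0, 0, 9.4]], [0.035, [0, 0, 0.03], [0, 0, 0]]]}}

```text
time: 18.38
ee_pos: [0.6315, -0.1452, 0.1457]
orientation: [[0.997, -0.075, 0.006], [-0.075, -0.997, -0.002], [0.006, 0.001, -1.0]]
contact_force: [-0.3, 1.1, -2.4]
opening: 0.502
gripper_force: 41.3
```

Request:
{"method": "apply_moves", "body": {"steps": [[0.035, [0, 0, 0.04], [0, 0, 0]], [0.035, [0, 0, 0.034], [0, 0, 0]], [0.035, [0, 0, 0], [0, 0, 0]], [0.035, [0, 0, 0], [0, 0, 0]]]}}

```text
time: 18.88
ee_pos: [0.6305, -0.1438, 0.0704]
orientation: [[0.997, -0.072, 0.002], [-0.072, -0.997, -0.0], [0.002, 0.0, -1.0]]
contact_force: [0.4, -0.2, -0.8]
opening: 0.502
gripper_force: 41.4
```

```bash
python3 - <<'E'
from h import *
to(.6303,-.1433,.044,-4.1)
d=wrist(); cv2.imwrite("pics/w10.png",d["color"])
E
```

```text
tool shift mm [-0.3 -0.5 26.4] turn z -0.1 | pos [ 0.6305 -0.1438  0.0704] yaw -4.2 tilt [ 0.1  -0.02] q [  5.  40.   6. 108.  -7.  32. -79.] t 18.875 F [ 0.4 -0.2 -0.8] grip 41.378905177116394 0.501791634116238
```

View pics/w10.png

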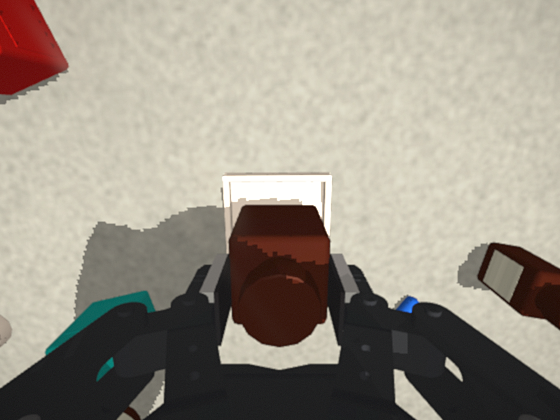

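The square carrier's outer walls are at 224 and 331 with front rim rows 174..180. The bottle base edge is at row 206, 240..324.

```bash
python3 - <<'E'
from h import *
d=wrist(); held(d,(206,),(.040,),282); held(d,(174,180),(.058,.058),277.5)
to(.6303,-.1433,.044,-4.1)
E
```

```text
front x mm [19.2  1.2 40. ]
front x mm [34.6 -1.4 58. ]
front x mm [30.9 -1.4 58. ]
tool shift mm [-1.  -0.6 27. ] turn z -0.1 | pos [ 0.6312 -0.1439  0.071 ] yaw -4.2 tilt [ 0.19 -0.04] q [  5.  40.   6. 108.  -7.  32. -79.] t 18.975 F [ 0.9 -0.7 -1.7] grip 41.38424456119537 0.49722742424648836
```

Request:
{"method": "apply_moves", "body": {"steps": [[0.035, [0.003, -0.002, 0.01], [0, 0, 0]], [0.035, [0, 0, 0.01], [0, 0, 0]], [0.035, [0, 0, 0.0045], [0, 0, 0]], [0.035, [0, 0, 0.001], [0, 0, 0]], [0.035, [0, 0, 0], [0, 0, 0]]]}}

```text
time: 19.6
ee_pos: [0.6323, -0.1413, 0.044]
orientation: [[0.997, -0.072, -0.002], [-0.072, -0.997, 0.001], [-0.002, -0.001, -1.0]]
contact_force: [-2.2, 1.7, 5.1]
opening: 0.498
gripper_force: 42.1
```

Request:
{"method": "apply_moves", "body": {"steps": [[0.035, [0, 0, 0.001], [0, 0, 0]], [0.035, [0, 0, 0], [0, 0, 0]]]}}

```text
time: 19.85
ee_pos: [0.6323, -0.1413, 0.0439]
orientation: [[0.997, -0.072, -0.002], [-0.072, -0.997, 0.001], [-0.002, -0.001, -1.0]]
contact_force: [-4.0, 2.1, 11.5]
opening: 0.502
gripper_force: 42.8
```

Request:
{"method": "apply_moves", "body": {"steps": [[0.07, [0, 0, 0], [0, 0, 0]], [0.07, [0, 0, 0], [0, 0, 0]], [0.07, [0, 0, 0], [0, 0, 0]], [0.07, [0, 0, -0.02], [0, 0, 0]], [0.07, [0, 0, -0.05], [0, 0, 0]], [0.07, [0, 0, -0.05], [0, 0, 0]], [0.07, [0, 0, -0.055], [0, 0, 0]], [0.06, [0, 0, 0], [0, 0, 0]]]}}

```text
time: 20.85
ee_pos: [0.6367, -0.1428, 0.2244]
orientation: [[0.997, -0.073, 0.012], [-0.073, -0.997, -0.002], [0.012, 0.001, -1.0]]
contact_force: [0.2, -0.3, 0.4]
opening: 0.701
gripper_force: 0.0
```

```bash
python3 - <<'E'
from h import *
to(.585,-.29,.22,-16)
look("w11",.048,0,(.585,-.29))
E
```

```text
tool shift mm [-40.9 150.5   4. ] turn z 11.8 | pos [ 0.6367 -0.1428  0.2244] yaw -4.2 tilt [ 0.7  -0.12] q [  3.  29.   8. 103.  -5.  48. -81.] t 20.85 F [ 0.2 -0.3  0.4] grip 0.0 0.7014294998856578
uv [427.06590871 228.94458873] [402. 200.] [450. 240.] body (array([ 593.8, -289.4]), 53.8, 33.9, 69.8)
```

Request:
{"method": "apply_moves", "body": {"steps": [[0.06, [-0.013, 0.0495, 0], [0, 0, 0]], [0.06, [-0.013, 0.0495, 0], [0, 0, 0]], [0.06, [-0.012, 0.0495, 0], [0, 0, 0]], [0.06, [0, 0, 0], [0, 0, 0]], [0.06, [0, 0, 0], [0, 0, 0]]]}}

```text
time: 21.52
ee_pos: [0.5836, -0.2862, 0.2164]
orientation: [[0.997, -0.073, -0.002], [-0.073, -0.997, 0.002], [-0.002, -0.002, -1.0]]
contact_force: [-0.1, -0.5, 0.6]
opening: 0.701
gripper_force: 0.0
```

```bash
python3 - <<'E'
from h import *
d=look("w12",.048,0,(.59,-.29))
to(.59,-.29,.04,-16)
v=d["color"]; cv2.imwrite("pics/w12b.png",np.hstack([cv2.resize(v[120:260,210:350],(560,560),interpolation=cv2.INTER_CUBIC),cv2.resize(v,(240,180)).repeat(1,0) if 0 else cv2.copyMakeBorder(cv2.resize(v,(240,180)),0,380,0,0,cv2.BORDER_CONSTANT)]))
E
```

```text
uv [283.44280526 182.39519466] [274. 161.] [301. 197.] body (array([ 592.2, -294.8]), 34.4, 23.4, -13.7)
tool shift mm [  6.3   4.7 176.6] turn z 12.0 | pos [ 0.5843 -0.2852  0.2166] yaw -4.0 tilt [-0.08  0.11] q [ 16.  29.   8. 103.  -5.  48. -67.] t 21.575 F [-0.4  1.   0.6] grip 0.0 0.6993545452426416
```

View pics/w12b.png

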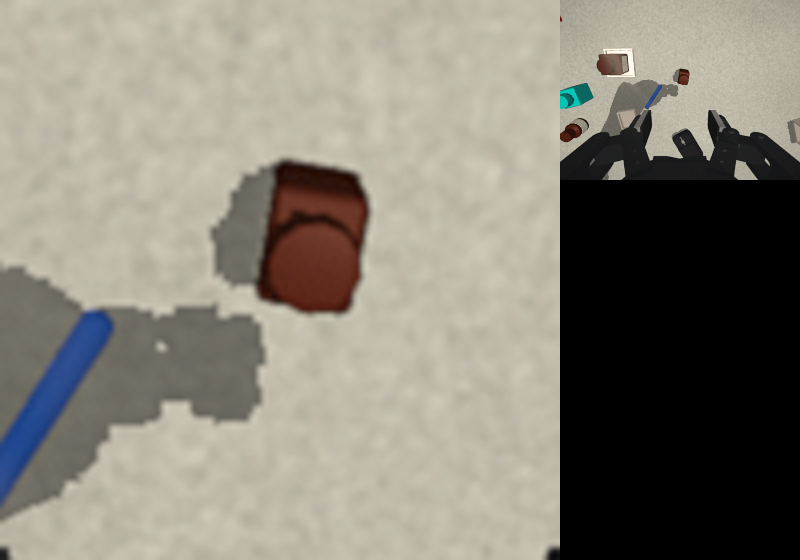

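The small bottle's top face sits near crop (315,240). Its long side is about 9° from tool x, and the pen lies clear to the left.

Request:
{"method": "apply_moves", "body": {"steps": [[0.045, [0.005, 0.0085, 0.02], [0, 0, 9]], [0.045, [0, 0, 0.04], [0, 0, 0]], [0.045, [0, 0, 0.04], [0, 0, 0]], [0.045, [0, 0, 0.03], [0, 0, 0]], [0.045, [0, 0, 0.03], [0, 0, 0]], [0.045, [0, 0, 0.018], [0, 0, 0]], [0.045, [0, 0, 0], [0, 0, 0]], [0.014, [0, 0, 0], [0, 0, 0]], [0.014, [0, 0, 0], [0, 0, 0]], [0.014, [0, 0, 0], [0, 0, 0]]], "squeeze": 30}}

```text
time: 22.82
ee_pos: [0.5896, -0.2962, 0.0408]
orientation: [[0.974, -0.227, 0.002], [-0.227, -0.974, -0.001], [0.002, 0.0, -1.0]]
contact_force: [0.2, 0.4, 3.2]
opening: 0.265
gripper_force: 31.2
```

Request:
{"method": "apply_moves", "body": {"steps": [[0.014, [0, 0, 0], [0, 0, 0]], [0.014, [0, 0, 0], [0, 0, 0]]]}}

```text
time: 23.08
ee_pos: [0.5897, -0.2962, 0.0407]
orientation: [[0.974, -0.227, 0.002], [-0.227, -0.974, -0.001], [0.002, 0.0, -1.0]]
contact_force: [-0.2, -0.4, 6.4]
opening: 0.268
gripper_force: 31.6
```

```bash
python3 - <<'E'
from h import *
to(.4764,-.1363,.178,5.6)
E
```

```text
tool shift mm [-146.3 -129.9 -137.6] turn z -18.7 | pos [ 0.5897 -0.2962  0.0407] yaw -13.1 tilt [ 0.12 -0.04] q [ 18.  43.   7. 107. -10.  30. -71.] t 23.075 F [-0.2 -0.4  6.4] grip 31.576024889945984 0.2682194821236716
```

Request:
{"method": "apply_moves", "body": {"steps": [[0.014, [0, 0, -0.02], [0, 0, 0]], [0.014, [0, 0, -0.04], [0, 0, 0]], [0.014, [0, 0, -0.04], [0, 0, 0]], [0.014, [0, 0, -0.038], [0, 0, 0]], [0.014, [-0.0366, -0.0325, 0], [0, 0, 0]], [0.014, [-0.0366, -0.0325, 0], [0, 0, 0]], [0.014, [-0.0366, -0.0325, 0], [0, 0, 0]], [0.014, [-0.0365, -0.0324, 0], [0, 0, -9.4]], [0.014, [0, 0, 0], [0, 0, -9.3]], [0.014, [0, 0, 0.03], [0, 0, 0]]]}}

```text
time: 24.32
ee_pos: [0.4773, -0.1361, 0.1498]
orientation: [[0.995, 0.099, 0.006], [0.099, -0.995, -0.001], [0.006, 0.002, -1.0]]
contact_force: [0.7, 0.3, -1.0]
opening: 0.264
gripper_force: 30.8
```

Request:
{"method": "apply_moves", "body": {"steps": [[0.014, [0, 0, 0.04], [0, 0, 0]], [0.014, [0, 0, 0.034], [0, 0, 0]], [0.014, [0, 0, 0], [0, 0, 0]], [0.014, [0, 0, 0], [0, 0, 0]]]}}

```text
time: 24.82
ee_pos: [0.4763, -0.1365, 0.0746]
orientation: [[0.995, 0.096, 0.001], [0.096, -0.995, -0.001], [0.001, 0.001, -1.0]]
contact_force: [0.2, 0.2, -0.9]
opening: 0.267
gripper_force: 30.8
```

```bash
python3 - <<'E'
from h import *
to(.4764,-.1363,.0445,5.6)
d=wrist(); im=d["color"]; cv2.imwrite("pics/w13.png",im)
i=im.astype(int)
# row profile of brown, and white rim columns
b=(i[:,:,2]-i[:,:,0]>14)&(i[:,:,2]-i[:,:,0]>.35*i[:,:,2])
for v in range(170,260,6):
    u=np.where(b[v,230:340])[0]+230; w=np.where(i[v,:,0]>225)[0]
    print(v,(u.min(),u.max()) if len(u) else None,(w.min(),w.max(),len(w)) if len(w) else None)
print(i[165:260:2,283].tolist())
E
```

```text
tool shift mm [ 0.1 -0.2 30.1] turn z -0.1 | pos [ 0.4763 -0.1365  0.0746] yaw 5.5 tilt [ 0.08 -0.03] q [  8.  32.   3. 128.  -5.  20. -69.] t 24.825 F [ 0.2  0.2 -0.9] grip 30.824679136276245 0.26661964030280877
170 None (np.int64(376), np.int64(391), 16)
176 None (np.int64(370), np.int64(384), 15)
182 None (np.int64(361), np.int64(378), 18)
188 None (np.int64(242), np.int64(372), 93)
194 None (np.int64(31), np.int64(369), 90)
200 None (np.int64(242), np.int64(363), 88)
206 None (np.int64(73), np.int64(356), 56)
212 None (np.int64(282), np.int64(350), 50)
218 (np.int64(259), np.int64(295)) (np.int64(298), np.int64(344), 33)
224 (np.int64(257), np.int64(298)) (np.int64(310), np.int64(338), 20)
230 (np.int64(256), np.int64(299)) None
236 (np.int64(256), np.int64(301)) None
242 (np.int64(255), np.int64(303)) None
248 (np.int64(254), np.int64(304)) None
254 (np.int64(254), np.int64(304)) None
[[177, 195, 200], [178, 196, 200], [179, 197, 201], [183, 201, 206], [188, 207, 211], [193, 211, 217], [194, 212, 216], [192, 211, 214], [149, 165, 175], [132, 149, 166], [255, 255, 255], [254, 255, 255], [248, 253, 254], [254, 255, 255], [253, 255, 255], [253, 255, 255], [253, 255, 255], [253, 255, 255], [253, 255, 255], [253, 255, 255], [252, 255, 255], [244, 254, 255], [255, 255, 255], [255, 255, 255], [255, 255, 255], [246, 255, 255], [0, 4, 31], [17, 25, 47], [8, 19, 45], [12, 21, 48], [10, 22, 47], [15, 24, 49], [16, 23, 49], [15, 20, 47], [14, 20, 47], [14, 20, 50], [13, 22, 48], [8, 17, 47], [19, 24, 50], [13, 23, 54], [18, 31, 76], [25, 38, 90], [27, 41, 96], [28, 44, 104], [15, 23, 55], [16, 24, 55], [14, 22, 56], [8, 17, 42]]
```

```bash
python3 - <<'E'
from h import *
d=wrist(); held(d,(217,),(.0407,),277); held(d,(183,187,210,210),(.0626,)*4,242)
i=d["color"]; print(i[196,225:345:1,2].tolist())
E
```

```text
front x mm [12.4 -1.8 40.7]
front x mm [ 28.1 -24.   62.6]
front x mm [ 25.6 -24.1  62.6]
front x mm [ 10.3 -24.6  62.6]
front x mm [ 10.3 -24.6  62.6]
[204, 207, 211, 214, 215, 213, 211, 211, 209, 208, 210, 211, 174, 119, 110, 121, 245, 255, 255, 255, 255, 255, 244, 252, 255, 255, 255, 255, 255, 255, 255, 255, 255, 255, 255, 255, 255, 255, 255, 255, 255, 255, 255, 255, 255, 255, 255, 255, 255, 255, 255, 255, 255, 255, 255, 255, 255, 255, 255, 255, 255, 255, 255, 255, 255, 255, 255, 255, 255, 255, 255, 255, 255, 255, 255, 255, 255, 255, 255, 255, 255, 216, 200, 172, 215, 255, 255, 255, 255, 255, 255, 199, 206, 210, 211, 208, 208, 209, 207, 206, 207, 206, 204, 206, 207, 209, 210, 210, 211, 212, 192, 148, 118, 117, 118, 128, 143, 157, 176, 202]
```

View pics/w13.png

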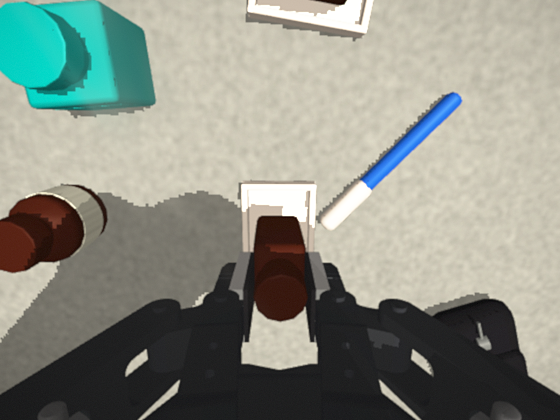

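The small carrier spans 241..315 with its front rim at row 183, and the base edge is at row 217, 258..297. Laterally it is centred, with a front gap of about 12 mm. I'll shift 4 mm forward and lower.

Request:
{"method": "apply_moves", "body": {"steps": [[0.014, [0.004, 0, 0.01], [0, 0, 0]], [0.014, [0, 0, 0.01], [0, 0, 0]], [0.014, [0, 0, 0.006], [0, 0, 0]], [0.014, [0, 0, 0.002], [0, 0, 0]], [0.014, [0, 0, 0.001], [0, 0, 0]], [0.014, [0, 0, 0], [0, 0, 0]]]}}

```text
time: 25.68
ee_pos: [0.4792, -0.1356, 0.0447]
orientation: [[0.995, 0.097, -0.001], [0.097, -0.995, 0.0], [-0.001, -0.0, -1.0]]
contact_force: [-0.9, -0.4, 2.5]
opening: 0.268
gripper_force: 31.2
```

Request:
{"method": "apply_moves", "body": {"steps": [[0.014, [0, 0, 0.0008], [0, 0, 0]], [0.045, [0, 0, 0], [0, 0, 0]], [0.045, [0, 0, 0], [0, 0, 0]], [0.045, [0, 0, 0], [0, 0, 0]], [0.045, [0, 0, -0.02], [0, 0, 0]], [0.045, [0, 0, -0.05], [0, 0, 0]], [0.045, [0, 0, -0.05], [0, 0, 0]], [0.045, [0, 0, -0.055], [0, 0, 0]], [0.045, [0, 0, 0], [0, 0, 0]]]}}

```text
time: 26.8
ee_pos: [0.4827, -0.1365, 0.2227]
orientation: [[0.995, 0.097, 0.01], [0.097, -0.995, -0.002], [0.009, 0.003, -1.0]]
contact_force: [0.6, 0.1, -0.1]
opening: 0.523
gripper_force: 0.0
```

Request:
{"method": "apply_moves", "body": {"steps": [[0.045, [0.01, 0.055, 0], [0, 0, 0]], [0.045, [0.01, 0.055, 0], [0, 0, 0]], [0.045, [0.01, 0.055, 0], [0, 0, 0]], [0.045, [0.01, 0.055, 0], [0, 0, 0]], [0.045, [0, 0.055, 0], [0, 0, 0]], [0.045, [0, 0.055, 0], [0, 0, 0]], [0.045, [0, 0, 0], [0, 0, 0]], [0.045, [0, 0, 0], [0, 0, 0]]]}}

```text
time: 27.8
ee_pos: [0.5507, -0.4592, 0.2165]
orientation: [[0.995, 0.097, -0.002], [0.097, -0.995, 0.003], [-0.002, -0.003, -1.0]]
contact_force: [-0.5, 0.5, -0.0]
opening: 0.528
gripper_force: 0.0
```

```bash
python3 - <<'E'
from h import *
to(.5,-.45,.23,0)
d=imaging.snapshot("top"); im=d["color"]; i=im.astype(int); cv2.imwrite("pics/top1.png",im)
b=((i[:,:,2]-i[:,:,0]>10)&(i[:,:,2]-i[:,:,0]>.3*i[:,:,2])&(i.max(2)<110)).astype(np.uint8)
w=(i.max(2)>150).astype(np.uint8)
cs,_=cv2.findContours(b,cv2.RETR_EXTERNAL,cv2.CHAIN_APPROX_NONE)
for c in cs:
    if cv2.contourArea(c)>40 and c[0,0,1]>150: print("brown",c[:,0].mean(0).round(),cv2.contourArea(c),rect(ray(d,c[:,0].astype(float),.05)))
E
```

```text
tool shift mm [-49.6 -14.1 -13.3] turn z 5.5 | pos [ 0.5507 -0.4592  0.2165] yaw 5.5 tilt [-0.14  0.16] q [ 31.  34.   8.  94.  -6.  52. -43.] t 27.8 F [-0.5  0.5 -0. ] grip 0.0 0.5278280942923753
brown [558. 398.] 50.0 (array([  97.2, -821.5]), 109.2, 5.4, -2.6)
brown [154. 274.] 197.5 (array([418.3, 271.3]), 66.1, 35.4, -18.8)
brown [252. 257.] 134.0 (array([ 4.684e+02, -2.000e-01]), 35.7, 35.6, -89.4)
brown [301. 253.] 61.0 (array([ 477.5, -133.4]), 24.7, 22.0, 0.4)
brown [146. 217.] 125.5 (array([572.7, 294.5]), 36.0, 33.6, -88.3)
brown [304. 199.] 219.0 (array([ 629.4, -141.2]), 46.6, 41.4, -4.9)
brown [196. 198.] 351.5 (array([629.6, 159.1]), 70.2, 46.5, 19.1)
```

```bash
python3 -c "
from bench import arm; print(arm.sign_off())"
```

```text
the job is handed in; nothing more can be done
None
```

All four rectangular bottles were set down in their matching carriers, each making contact at pocket-floor height; the last overhead measurement showed them in place and both round bottles still standing, and the job is handed in at about 28 s.

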